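Take the combination padlock off the laser enclosure

TASK

Unlock the laser enclosure on the optical table: turn the padlock's dial clockwise, feeling for the clicks, until its white pointer meets the index line at the shackle end and the shackle springs out a little, then take the lock by its body and draw it back against the staple until the shackle is pulled fully open. Slide the lock forward so that the staple stands in the gap between the shackle's free end and the body, lift the lock off, and finish while still holding it up in the gripper, open, level, dial up, and a good 10 cm above where it lay. Leave the mirror mount, the ball driver and the fibre spool where they are.

Things in the scene. Friction and masses are not known exactly. Their poses are not given: they have to be found in the camera images.
- enclosure: Black beam enclosure, fixed, 340 (x) x 460 (y) x 120 mm high. Origin: centre of its underside, on the table; x points away from the robot at yaw 0, z up. The padlock lies in the steel tray of the hasp on its deck, shackle towards +x.
- tray (a point): Centre of the hasp tray's floor, 125 mm above the table; axes as the enclosure. Tray 165 (x) x 65 (y) mm. Lips 3 mm thick and 6 mm high beside the lock's body (inner faces at y +-29.6, x -70 to 45) and cheeks 24 mm high beside the shackle (x 43 to 83) keep the lock from turning (0.06 rad of play); it is free to slide along x and to be lifted.
- staple (a point): Foot of the hasp's staple on the tray's floor; axes as the enclosure. A fixed upright steel hoop of 5 mm round bar standing across y: posts centred at y +-9.5 from this point, opening 14 mm wide, inner top 21 and outer top 26 mm above the floor. The padlock's short shackle leg passes through it along x, with 3 mm of play to each side and 4 mm above.
- lock_mid (a point): Centre of the padlock's steel body, 58 (x) x 56 (y) x 26 mm (z), about 0.3 kg, lying on its back, so 13 mm above the tray's floor. x points to the shackle, along the tray's x (1.6 mm play to each lip); z up to the dial. Front face at x 29. The staple's centre starts at x 38 to 46. Grasp the body across y by its sides, above the lips, at x -10 for instance, fingers beside the dial.
- crown (a point): Middle of the crown of the shackle, on the bar's centreline; axes as the lock. The shackle is a U of 8 mm round bar level with lock_mid: crown inner edge 4 mm behind this point, legs at y -17 (short leg, through the staple) and y +17 (long leg, always in the body). Closed, this point is at x 57 of lock_mid, fully open at x 75.
- shackle_tip (a point): Free end of the short leg (y -17 of lock_mid). Closed, it is 5 mm inside the body (x 24 of lock_mid); fully open it stands at x 42, leaving a gap of 13 mm to the front face (x 29). The lock lifts straight off when the staple's centre is in that gap, at x 32.5 to 38.5 of lock_mid.
- dial_grip (a point): Point on the dial's axis, 8 mm up its knob and 24.6 mm above lock_mid; its x is the white pointer line and turns with the dial. The black dial is a flange 38 mm across and 3 mm thick on top of the body, white ticks every 30 degrees, with a round fluted knob 28 mm across and 16 mm high on it (top 32.6 mm above lock_mid).
- dial (a joint): Dial angle, rad, positive counter-clockwise from above; 0 = pointer at the index line towards the shackle, the gate. Starts at 0.65 to 1.7. Turned clockwise (value falling) it clicks over a tooth at 1.571, 1.047 and 0.524, some 0.12 N m each; within 0.15 to 0.2 of 0 the bolt drops into the gate, the shackle springs out and the dial is caught there.
- shackle (a joint): How far the shackle stands out, m: 0 pushed home, up to 0.003 while locked, 0.005 or 0.006 once the gate is met, 0.018 fully open (a stop). Released, it slides against 2.4 N of friction, stays where left and does not swivel. Drawing the body back (-x) brings the crown against the staple, which holds the shackle while the body moves on: some 3 N, more at the stop.
- mirror_mount: Bystander: black mirror mount on a steel post, 89 mm tall, on the enclosure's rear panel. Origin: centre of its underside.
- ball_driver: Bystander: ball driver like a screwdriver, 190 mm long, grey handle, lying on the enclosure's deck to the right of the lock. Origin: under its middle.
- fibre_spool: Bystander: white and red spool, 90 mm across and 30 mm high, lying flat on the enclosure's rear panel to the right. Origin: centre of its underside.
There are look-alikes about, which are no part of the job. Leave any blue, green or red look-alike of the part that bears lock_mid alone.

How it is judged (in metres and radians):
On the way, in this order (a step that is already met when the one before it is completed fails the run):
1. the dial is turned to its gate and the shackle springs out (value of joint shackle above 0.0035 m and value of joint dial between -0.3 and 0.3 rad), for 0.05 s.
2. the shackle is pulled fully open (value of joint shackle above 0.015 m), for 0.1 s.
At the end, for the whole second after the job is handed in: The open padlock is held in the gripper with its middle at least 80 mm higher than where it lay, level within 0.3 rad with the dial up, still (below 30 mm/s), its shackle still out by more than 12 mm, touching nothing of the enclosure (z of lock_mid in the frame of enclosure above 0.218 m and angle between lock_mid's own z axis and vertical below 0.3 rad and value of joint shackle above 0.012 m and contact force between padlock and the fingers above 1 N and contact force between padlock and enclosure below 0.1 N and linear speed of padlock below 0.03 m/s); the arm keeps its last pose, push and grip.
It fails at once if the mirror mount is disturbed (moved over 20 mm) (distance of mirror_mount from where it was at the start of the episode above 0.02 m).
It fails at once if the ball driver is disturbed (moved over 20 mm) (distance of ball_driver from where it was at the start of the episode above 0.02 m).
It fails at once if the fibre spool is disturbed (moved over 20 mm) (distance of fibre_spool from where it was at the start of the episode above 0.02 m).
It also fails if it takes over 54 s, if anything falls off the work surface, if the arm or the gripper's body presses on something with over 40 N, if the wrist force passes 120 N, or if a joint passes its speed limit or range.

ROBOT

A 6-joint arm with a two-finger parallel gripper is mounted at the origin on the work surface. World frame = base frame: x ahead of the robot, y to its left, z up, the work surface at z = 0. Lengths are in mm, angles in rad, forces in N, time in s.
With the tool pointing down it reaches from about 275 to 1000 mm from the base axis. Payload 8.4 kg.
Tool frame: the origin (TCP) lies on the mounting face of the last link; the fingertips stand 173 mm ahead of it and the grasp point (between the pads) lies 155 mm ahead of it; z points along the fingers, y is the line along which they close (so a half turn about z gives the same grasp; the last joint's range is limited). The gripper opens to 85 mm and grips with 20 to 120 N. Pads are 22 mm wide; open, the fingers measure 114 mm over their backs; the gripper's body (76 mm by 85 mm) begins 54 mm behind the grasp point. The pads swing forward as they close: fully open they stand 13 mm farther back than shut.
Start: joints at [-1.203, 0.353, 1.633, -0, 1.155, -0.002], TCP at [225.892, -582.754, 404.681] pointing down, gripper open.
Joint ranges: [-2.63, 2.63], [-0.92, 2.1], [0.06, 2.66], [-1.3, 4.44], [0, 2.69], [-3.02, 3.02]. Speed limits (rad/s): [2.22, 2.22, 2.79, 3.14, 3.14, 3.14].

INTERFACE

Orientations are given as [roll, pitch, yaw] about the fixed x, y, z axes, in that order (R = Rz(yaw) Ry(pitch) Rx(roll)).
In Python, from rig import r gives the robot as it stands.
- The arm moves only by the tool apply_moves, never from a script. Its argument "deltas" is a list of rows, each an object with "claw": the gripper command: -1 is fully open, 1 is shut, values between are in proportion; "delta_pos": the shift along the tool's x, y, z in cm, a list of three; "yaw": the turn about the tool's z in rad. In form: [{"claw": claw, "delta_pos": [tx, ty, tz], "yaw": yaw}, ...]. A call has 1 to 8 rows; each row shifts and turns the commanded pose from where the row before left it, along the tool's axes as they then stand; what a row does not reach is not made up. A row lasts 1/8 s, in which the tool goes at most 62.5 mm and 10.7 degrees, less where a joint would pass 70% of its speed; a pose out of reach is approached as far as the arm can. A call with a gripper value outside its range is refused whole. The fingers move at their own pace and stop on an object; "grip_force" is the grip in N (left out, the last holds). Time passes only in rows, so rows that do not move let the fingers close. It gives the time, the measured TCP pose, the force, the opening and the grip force at its end, in the units of the state.
- r.sense(): the state, without advancing time (a new reading comes with each control period).
- r.grab_frame(name): name is "scene" or "top" or "wrist"; returns a dict with "img" (420x560x3 uint8, blue, green, red), "z_map" (420x560 float32, mm along the optical axis (not along the pixel's ray), 0 where there is no reading), "fx", "fy", "cx", "cy" (pixels), "dist" ([k1, k2, p1, p2, k3] as OpenCV has them; the pictures are not rectified), "eye" and "rotation" of the camera in the world; the wrist camera has in their place "T_tool_cam" (4x4, takes a point from camera to tool coordinates, whose origin is the TCP and whose axes are the flange's). Camera axes: x right, y up, looking along -z (the intrinsics and any distortion apply to the point x, -y, -z); pixel columns grow to the right and rows downward; lengths in mm; the calibration is good to about 2 mm. A picture is of the moment at which its call begins: read the wrist's pose just before it.
- r.sign_off(): hands the job in; it is judged then, once.
The state is a dict: "clock": time; "qpos": joint angles; "qvel": joint speeds; "joint_efforts": joint torques, N m; "eef_pos": TCP position; "tcp_rot": TCP orientation; "contact_force": force on the tool from outside, world axes, zero at the start; "wrist_torque": the same for the moment, N m; "opening": opening from 0.0 (shut) to 1.0 (fully open); "grasp_force": force on a finger pad.
Only numpy, scipy, OpenCV 4.12 (cv2) and the standard library are available. Lean on these libraries where they do the work, as an engineer would, in place of code of your own. Each camera call takes 0.05 s, during which the arm holds its last target. There are 200 camera calls.

## Working session

There is one attempt and no reset: what is moved stays moved. The work goes in short steps, Python scripts to look and compute and a tool call to move; the robot and the scene stay as the last step left them, time stands still between calls to the robot, and variables do not carry over. Pictures are saved under pics/ and viewed, at most 10 in all, crops included, and the job is handed in when it is done.

Besides the shell and the picture viewer there is one more tool, called after "Call:" as name([rows], argument=value, ...), one row to a line, values as JSON. apply_moves: Moves the arm, as the interface text tells. Its arguments: {"type":"object","properties":{"deltas":{"type":"array"},"grip_force":{"type":"number"}},"required":["deltas"]}

```bash
mkdir -p pics; ls
cat > h.py <<'E'
import numpy as np, cv2, pickle
from rig import r
from scipy.spatial.transform import Rotation as R
def snap(name,tag):
    s=r.sense(); f=r.grab_frame(name)
    if name=="wrist":
        T=np.eye(4);T[:3,:3]=R.from_euler('xyz',s['tcp_rot']).as_matrix();T[:3,3]=s['eef_pos']
        T=T@np.array(f['T_tool_cam']);f['eye']=T[:3,3];f['rotation']=T[:3,:3]
    f['rotation']=np.array(f['rotation']);f['eye']=np.array(f['eye'])
    cv2.imwrite(f'pics/{tag}.png',f['img']);pickle.dump(f,open(f'pics/{tag}.pkl','wb'));return f
def load(tag): return pickle.load(open(f'pics/{tag}.pkl','rb'))
def rays(f,uv):
    K=np.array([[f['fx'],0,f['cx']],[0,f['fy'],f['cy']],[0,0,1]],float)
    p=cv2.undistortPoints(np.array(uv,float).reshape(-1,1,2),K,np.array(f['dist'],float))[:,0]
    return np.c_[p[:,0],-p[:,1],-np.ones(len(p))]
def onplane(f,uv,z):
    d=rays(f,uv)@f['rotation'].T
    return f['eye']+d*((z-f['eye'][2])/d[:,2])[:,None]
def bydepth(f,uv):
    uv=np.array(uv);z=f['z_map'][uv[:,1].astype(int),uv[:,0].astype(int)]
    return f['eye']+(rays(f,uv)*z[:,None])@f['rotation'].T
E
python3 -c "
from h import *
print(r.sense())
for n in ['scene','top']:
    f=snap(n,n+'0');print(n,f['eye'],f['rotation'].round(3).tolist(),f['fx'])
a=np.hstack([cv2.imread('pics/scene0.png'),cv2.imread('pics/top0.png')])
"
```

```text
pics
{'clock': 0.0, 'qpos': array([-1.20338902e+00,  3.53642316e-01,  1.63412799e+00, -7.05547738e-06,
        1.15518902e+00, -2.39139645e-03]), 'qvel': array([-0.0013413 ,  0.00026605, -0.00233833,  0.00194973, -0.00150307,
       -0.00125358]), 'joint_efforts': array([ 2.27384924e-03, -6.05234528e+01, -3.42067373e+01,  1.41721530e-04,
        9.41393373e-03,  9.01298236e-08]), 'eef_pos': array([ 225.81321363, -582.5325548 ,  403.96778504]), 'tcp_rot': array([-3.14022597e+00,  3.18267711e-06,  3.69801554e-01]), 'contact_force': array([-0.56141581, -0.21419705,  0.24085758]), 'wrist_torque': array([ 1.16855599e-04,  1.49318220e-02, -1.61475368e-05]), 'grasp_force': 0.0, 'opening': 0.9960247412334461}
scene [1183.55601425  355.6291659  1157.10159358] [0.61, 0.005, 2.084] 536.9788403628228
top [439.5595231    5.09923477 952.38461747] [0.147, 0.014, -1.584] 393.9027863507342
```

View pics/top0.png

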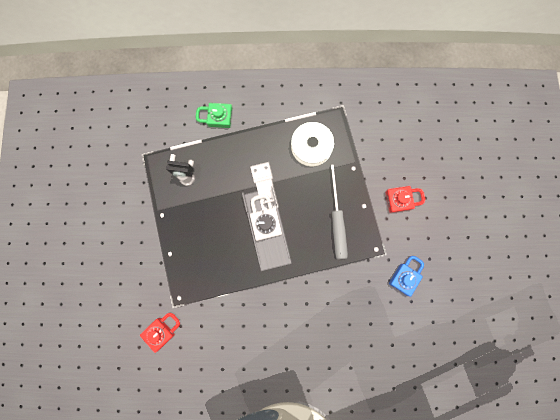

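The top view shows the tray running from (272,268) to (258,190), with the lock's dial at about (265,222). The enclosure is yawed slightly to the left, the driver is at (338,215), the spool at (313,143) and the mount at (183,170).

```bash
sed -i "s/    f\['rotation'\]=np.array(f\['rotation'\]);/    q=np.array(f['rotation'],float); f['rotation']=q if q.size==9 else R.from_euler('xyz',q.ravel()).as_matrix();/" h.py
python3 -c "
from h import *
f=snap('top','top1')
print(onplane(f,[(265,222)],170),bydepth(f,[(265,222)]))
# enclosure corners
c=onplane(f,[(145,155),(344,107),(384,256),(174,306)],120);print(c.round(1));e=c[1]-c[0];print(np.arctan2(e[1],e[0])+np.pi/2);e=c[2]-c[3];print(np.arctan2(e[1],e[0])+np.pi/2); e=c[0]-c[3];print(np.arctan2(e[1],e[0]))
cv2.imwrite('pics/c1.png',cv2.resize(f['img'][150:280,200:330],None,fx=4.6,fy=4.6,interpolation=cv2.INTER_CUBIC))
"
```

```text
[[527.99315205  38.55510825 170.        ]] [[528.21566934  38.63929014 168.03135864]]
[[ 686.5  305.8  120. ]
 [ 789.2 -137.9  120. ]
 [ 457.7 -209.2  120. ]
 [ 359.5  232.8  120. ]]
0.22737042340557978
0.21870324076821213
0.21942877879242675
```

View pics/c1.png

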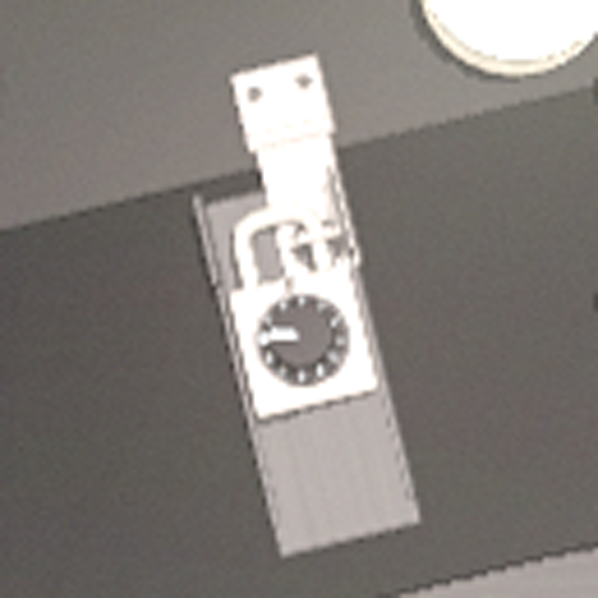

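Call:
apply_moves([
  {"claw": -1, "delta_pos": [4.2, -3.91, 0], "yaw": 0},
  {"claw": -1, "delta_pos": [4.2, -3.91, 0], "yaw": 0},
  {"claw": -1, "delta_pos": [4.2, -3.91, 0], "yaw": 0},
  {"claw": -1, "delta_pos": [4.2, -3.91, 0], "yaw": 0},
  {"claw": -1, "delta_pos": [4.2, -3.91, 0], "yaw": 0},
  {"claw": -1, "delta_pos": [4.2, -3.91, 0], "yaw": 0},
  {"claw": -1, "delta_pos": [4.2, -3.91, 0], "yaw": 0},
  {"claw": -1, "delta_pos": [4.2, -3.91, 0], "yaw": 0},
])

```text
clock: 1.15
eef_pos: [426.6, -167.9, 404.8]
tcp_rot: [3.141, -0.0, 0.37]
contact_force: [0.2, -0.6, 0.5]
opening: 1.0
grasp_force: 0.0
```

Call:
apply_moves([
  {"claw": -1, "delta_pos": [4.2, -3.91, 0], "yaw": 0},
  {"claw": -1, "delta_pos": [4.2, -3.91, 0], "yaw": 0},
  {"claw": -1, "delta_pos": [4.2, -3.91, 0], "yaw": 0},
  {"claw": -1, "delta_pos": [4.2, -3.91, 0], "yaw": 0},
  {"claw": -1, "delta_pos": [0, 0, 0], "yaw": -0.17},
  {"claw": -1, "delta_pos": [0, 0, 0], "yaw": -0.17},
  {"claw": -1, "delta_pos": [0, 0, 0], "yaw": -0.16},
  {"claw": -1, "delta_pos": [0, 0, 0], "yaw": 0},
])

```text
clock: 2.15
eef_pos: [526.1, 37.0, 404.5]
tcp_rot: [-3.141, 0.0, 0.869]
contact_force: [-0.2, 0.1, 0.2]
opening: 0.999
grasp_force: 0.0
```

```bash
python3 -c "
from h import *
f=snap('wrist','w0');s=r.sense();print(s['qpos'],s['eef_pos'],s['tcp_rot'],f['eye'])
"
```

```text
[6.71244250e-02 2.01673495e-01 1.84090046e+00 3.11500664e-05
 1.09934609e+00 7.71607867e-01] [526.16850931  36.87999414 404.53186863] [-3.14133864e+00  2.08396474e-04  8.66298759e-01] [572.06736978  92.15392458 373.59668753]
```

View pics/w0.png

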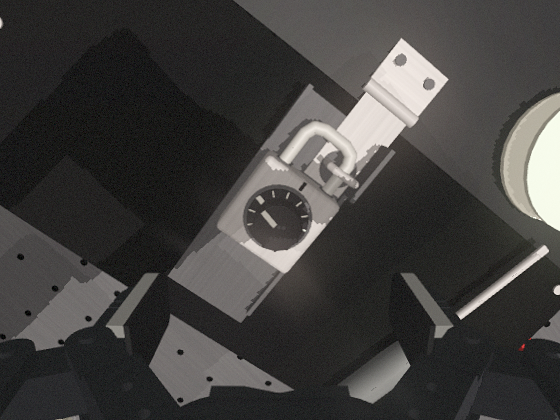

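The wrist view shows the dial centred near (278,218), with the pointer at (267,218), a tick at the index near (303,187), and the shackle at (320,140) through the staple at (345,175). I'll get the knob centre and the yaw from depth.

```bash
cat >> h.py <<'E'
def cloud(f):
    v,u=np.mgrid[0:420,0:560];uv=np.c_[u.ravel(),v.ravel()];P=bydepth(f,uv);ok=f['z_map'].ravel()>0
    return uv[ok],P[ok]
E
python3 -c "
from h import *
f=load('w0');uv,P=cloud(f)
n=np.linalg.norm(P[:,:2]-[527,38],axis=1)<60
def rect(m,name):
    q=P[m];(c,s,a)=cv2.minAreaRect(q[:,:2].astype(np.float32));print(name,m.sum(),np.median(q[:,2]).round(1),np.round(c,1),np.round(s,1),round(np.deg2rad(a),3),q[:,:2].mean(0).round(1))
z=P[:,2]
m=n&(z>164)&(z<178);rect(m,'knob');print(cv2.minEnclosingCircle(P[m][:,:2].astype(np.float32)))
rect(n&(z>146)&(z<176)&(np.linalg.norm(P[:,:2]-[527,38],axis=1)<45),'body')
m2=np.linalg.norm(P[:,:2]-[527,38],axis=1)<130
rect(m2&(z>123)&(z<128),'tray floor')
print(onplane(f,[(278,218),(303,187),(267,218),(259,210),(273,226)],165))
k=cv2.resize(f['img'][100:290,170:400],None,fx=3.4,fy=3.1,interpolation=cv2.INTER_CUBIC);cv2.imwrite('pics/w0c.png',k)
"
```

```text
knob 1898 170.6 [525.3  38. ] [28.6 28.8] 1.522 [526.   38.7]
((525.1123046875, 37.860347747802734), 15.06727409362793)
body 8013 151.6 [533.9  38.9] [75.3 58.3] 0.208 [528.4  40.6]
tray floor 15857 125.0 [556.4  22.6] [227.5 182.6] 0.581 [554.7  40.8]
[[528.22607916  40.85070467 165.        ]
 [550.96261115  45.79735317 165.        ]
 [523.34979638  44.9714389  165.        ]
 [522.9874919   51.62470884 165.        ]
 [522.82375875  38.98672058 165.        ]]
```

View pics/w0c.png

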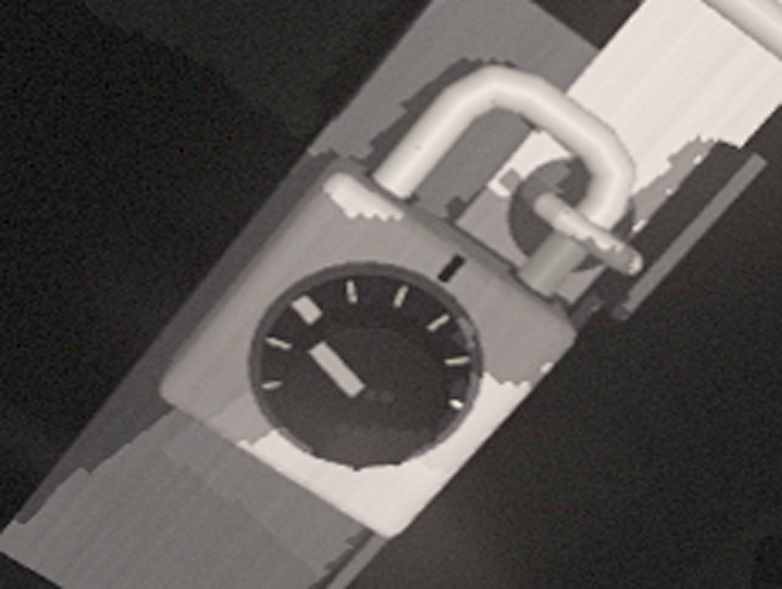

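Call:
apply_moves([
  {"claw": -1, "delta_pos": [0.03, -0.15, 2.5], "yaw": 0},
  {"claw": -1, "delta_pos": [0, 0, 2.5], "yaw": 0},
  {"claw": -1, "delta_pos": [0, 0, 2.5], "yaw": 0},
  {"claw": 0, "delta_pos": [0, 0, 0], "yaw": 0},
  {"claw": 1, "delta_pos": [0, 0, 0], "yaw": 0},
  {"claw": 1, "delta_pos": [0, 0, 0], "yaw": 0},
  {"claw": 1, "delta_pos": [0, 0, 0], "yaw": 0},
  {"claw": 1, "delta_pos": [0, 0, 0], "yaw": 0},
], grip_force=45)

```text
clock: 3.2
eef_pos: [525.6, 38.2, 331.0]
tcp_rot: [3.14, -0.001, 0.869]
contact_force: [-1.4, 0.1, 5.9]
opening: 0.305
grasp_force: 43.9
```

```bash
python3 -c "
from h import *
f=load('w0')
c=lambda *p:[(170+(x+.5)/3.4-.5,100+(y+.5)/3.1-.5) for x,y in p]
a=onplane(f,c((318,350),(358,392)),170.6);d=a[0]-a[1];print(np.arctan2(d[1],d[0]))
b=onplane(f,c((443,277),(464,257)),151);d=b[1]-b[0];print(np.arctan2(d[1],d[0]))
e=onplane(f,c((305,308)),154)[0]-[525.3,38.2,154];print(np.arctan2(e[1],e[0]))
s=r.sense();print(s['wrist_torque'],s['opening'],s['eef_pos'],s['tcp_rot'])
"
```

```text
1.5548941788439858
0.1275725880198896
1.5832964091851167
[0.0717989  0.28105208 0.00307866] 0.3046372311544681 [525.58498919  38.16612214 331.03106573] [ 3.14047735e+00 -1.32402159e-03  8.69297742e-01]
```

Call:
apply_moves([
  {"claw": 1, "delta_pos": [0, 0, 0], "yaw": 0.14},
  {"claw": 1, "delta_pos": [0, 0, 0], "yaw": 0.14},
  {"claw": 1, "delta_pos": [0, 0, 0], "yaw": 0.14},
  {"claw": 1, "delta_pos": [0, 0, 0], "yaw": 0.14},
  {"claw": 1, "delta_pos": [0, 0, 0], "yaw": 0.14},
  {"claw": 1, "delta_pos": [0, 0, 0], "yaw": 0.14},
  {"claw": 1, "delta_pos": [0, 0, 0], "yaw": 0.14},
  {"claw": 1, "delta_pos": [0, 0, 0], "yaw": 0},
])

```text
clock: 4.2
eef_pos: [525.9, 38.5, 331.0]
tcp_rot: [-3.14, -0.002, -0.11]
contact_force: [-1.4, 5.1, 7.1]
opening: 0.303
grasp_force: 44.6
```

```bash
python3 -c "
from h import *
s=r.sense();print(s['wrist_torque'],s['opening'],s['eef_pos'],s['tcp_rot'])
"
```

```text
[ 0.58364893  0.07277425 -0.09244313] 0.302864207172701 [525.85589301  38.47484297 331.03221805] [-3.14027705e+00 -2.36100964e-03 -1.10446457e-01]
```

Call:
apply_moves([
  {"claw": 1, "delta_pos": [0, 0, 0], "yaw": 0.08},
  {"claw": 1, "delta_pos": [0, 0, 0], "yaw": 0.08},
  {"claw": 1, "delta_pos": [0, 0, 0], "yaw": 0.08},
  {"claw": 1, "delta_pos": [0, 0, 0], "yaw": 0.06},
  {"claw": 1, "delta_pos": [0, 0, 0], "yaw": 0},
])

```text
clock: 4.82
eef_pos: [525.9, 38.5, 331.0]
tcp_rot: [-3.14, -0.002, -0.409]
contact_force: [-1.1, 3.8, 6.8]
opening: 0.306
grasp_force: 44.5
```

```bash
python3 -c "
from h import *
s=r.sense();print(s['wrist_torque'],s['opening'],s['eef_pos'],s['tcp_rot'])
f=snap('top','top2');cv2.imwrite('pics/c2.png',cv2.resize(f['img'][150:280,200:330],None,fx=4.6,fy=4.6,interpolation=cv2.INTER_CUBIC))
f=snap('wrist','w1');uv,P=cloud(f)
"
```

```text
[0.59688883 0.10366154 0.03523799] 0.3058710051316037 [525.86012764  38.51762586 331.04972542] [-3.13960401e+00 -1.89763807e-03 -4.08815366e-01]
```

View pics/w1.png

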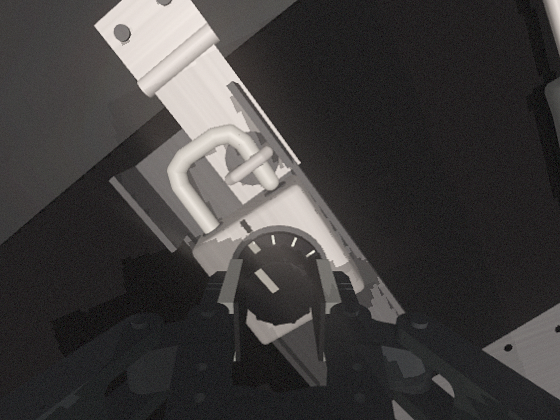

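The pointer at (266,278) is nearly in line with the index mark at (246,226), and the rounded tip of the short leg at (270,185) has just cleared the body. The shackle appears to have sprung. I'll nudge the dial slightly to confirm it is caught.

Call:
apply_moves([
  {"claw": 1, "delta_pos": [0, 0, 0], "yaw": 0.05},
  {"claw": 1, "delta_pos": [0, 0, 0], "yaw": 0.03},
  {"claw": 1, "delta_pos": [0, 0, 0], "yaw": 0},
])

```text
clock: 5.3
eef_pos: [525.9, 38.5, 331.0]
tcp_rot: [-3.139, -0.002, -0.488]
contact_force: [-0.3, 2.7, 6.7]
opening: 0.301
grasp_force: 44.5
```

```bash
cat > m.py <<'E'
from h import *
import sys
# crown distance from knob/body front, along lock axis
s=r.sense();print('torque',s['wrist_torque'].round(3),s['tcp_rot'].round(3))
f=snap('wrist',sys.argv[1]);uv,P=cloud(f)
yaw=float(sys.argv[2]);c=np.array([float(sys.argv[3]),float(sys.argv[4])])
ax=np.array([np.cos(yaw),np.sin(yaw)]);ay=np.array([-ax[1],ax[0]])
d=P[:,:2]-c;x=d@ax;y=d@ay;z=P[:,2]
b=(z>148)&(z<153)&(abs(y)<22)&(x>15)&(x<60);print('body front x',np.percentile(x[b&(abs(y)<8)],98) if b.any() else None)
k=(z>138)&(z<144)&(x>35)&(x<100)&(abs(y)<9);print('bar',k.sum(),np.percentile(x[k],[2,50,98]) if k.any() else None)
b=(z>148)&(z<153)&(x>-40)&(x<40)&(abs(y)<40)
print('body rect',cv2.minAreaRect(P[b][:,:2].astype(np.float32)))
k=(z>145)&(z<155)&(x>32)&(x<60)&(abs(y+17)<10);print('staple x,y',k.sum(),np.median(x[k]),np.median(y[k]))
E
python3 m.py w2 0.215 525.9 38.5
```

```text
torque [ 0.705  0.116 -0.009] [-3.139e+00 -2.000e-03 -4.880e-01]
body front x 39.19813723717124
bar 786 [57.76975071 61.8659211  65.90983196]
body rect ((530.963134765625, 40.048587799072266), (69.42013549804688, 65.58736419677734), 12.328816413879395)
staple x,y 593 44.08012883511547 -17.56151503830461
```

Call:
apply_moves([
  {"claw": -1, "delta_pos": [0, 0, 0], "yaw": 0},
  {"claw": -1, "delta_pos": [0, 0, 0], "yaw": 0},
  {"claw": -1, "delta_pos": [0, 0, -2.25], "yaw": 0},
  {"claw": -1, "delta_pos": [0, 0, -2.25], "yaw": 0},
  {"claw": -1, "delta_pos": [0, 0, 0], "yaw": -0.176},
  {"claw": -1, "delta_pos": [0, 0, 0], "yaw": -0.176},
  {"claw": -1, "delta_pos": [0, 0, 0], "yaw": -0.176},
  {"claw": -1, "delta_pos": [0, 0, 0], "yaw": -0.176},
])

```text
clock: 6.35
eef_pos: [525.2, 37.9, 374.6]
tcp_rot: [3.141, 0.0, 0.22]
contact_force: [0.0, -0.3, -0.3]
opening: 0.999
grasp_force: 0.0
```

Call:
apply_moves([
  {"claw": -1, "delta_pos": [-1.0, 0, 0], "yaw": 0},
  {"claw": -1, "delta_pos": [0, 0, 0], "yaw": 0},
])

```text
clock: 6.6
eef_pos: [514.6, 35.7, 374.5]
tcp_rot: [-3.142, 0.001, 0.21]
contact_force: [-0.2, 0.2, -0.2]
opening: 0.996
grasp_force: 0.0
```

```bash
python3 m.py w3 0.215 525.9 38.5; python3 -c "
from h import *
print(r.sense()['eef_pos'])"
```

```text
torque [ 0.052 -0.015 -0.016] [-3.142e+00  1.000e-03  2.100e-01]
body front x 43.856834522638465
bar 568 [57.57119578 61.56976095 65.54877543]
body rect ((530.77880859375, 40.12356948852539), (69.40216827392578, 64.48566436767578), 12.479196548461914)
staple x,y 390 44.390424237491246 -16.71783045724807
[515.02831293  35.81204487 374.66497533]
```

View pics/w3.png

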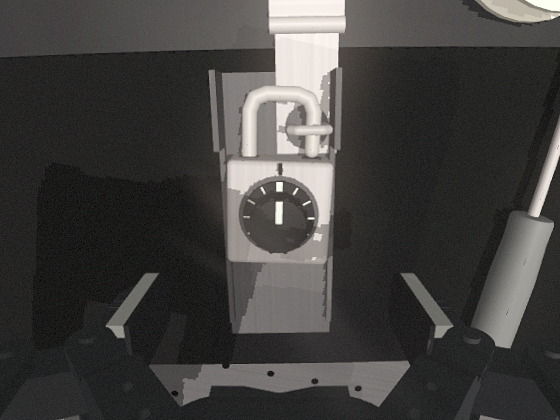

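The pointer at (279,212) is on the index mark at (279,168) and the tool is square with the lock. I'll go down and grasp the body.

Call:
apply_moves([
  {"claw": -1, "delta_pos": [0, 0, 2.4], "yaw": 0},
  {"claw": -1, "delta_pos": [0, 0, 2.4], "yaw": 0},
  {"claw": -1, "delta_pos": [0, 0, 2.1], "yaw": 0},
  {"claw": 1, "delta_pos": [0, 0, 0], "yaw": 0},
  {"claw": 1, "delta_pos": [0, 0, 0], "yaw": 0},
  {"claw": 1, "delta_pos": [0, 0, 0], "yaw": 0},
  {"claw": 1, "delta_pos": [0, 0, 0], "yaw": 0},
], grip_force=60)

```text
clock: 7.52
eef_pos: [515.7, 36.1, 306.7]
tcp_rot: [-3.141, -0.001, 0.213]
contact_force: [-2.8, 2.2, 7.9]
opening: 0.643
grasp_force: 64.3
```

Call:
apply_moves([
  {"claw": 1, "delta_pos": [-0.3, 0, -0.06], "yaw": 0},
  {"claw": 1, "delta_pos": [-0.4, 0, 0], "yaw": 0},
  {"claw": 1, "delta_pos": [-0.4, 0, 0], "yaw": 0},
  {"claw": 1, "delta_pos": [-0.3, 0, 0], "yaw": 0},
  {"claw": 1, "delta_pos": [-0.3, 0, 0], "yaw": 0},
  {"claw": 1, "delta_pos": [-0.3, 0, 0], "yaw": 0},
  {"claw": 1, "delta_pos": [-0.3, 0, 0], "yaw": 0},
  {"claw": 1, "delta_pos": [0, 0, 0], "yaw": 0},
])

```text
clock: 8.52
eef_pos: [493.2, 31.0, 306.7]
tcp_rot: [3.141, -0.001, 0.214]
contact_force: [3.3, 2.0, 4.1]
opening: 0.642
grasp_force: 64.3
```

Call:
apply_moves([
  {"claw": 1, "delta_pos": [-0.1, 0, 0], "yaw": 0},
  {"claw": 1, "delta_pos": [0, 0, 0], "yaw": 0},
])

```text
clock: 8.78
eef_pos: [492.5, 30.9, 306.7]
tcp_rot: [3.141, -0.002, 0.214]
contact_force: [4.4, 2.5, 3.0]
opening: 0.637
grasp_force: 64.2
```

Call:
apply_moves([
  {"claw": 1, "delta_pos": [-0.1, 0, 0], "yaw": 0},
  {"claw": 1, "delta_pos": [-0.05, 0, 0], "yaw": 0},
  {"claw": 1, "delta_pos": [0, 0, 0], "yaw": 0},
])

```text
clock: 9.15
eef_pos: [491.3, 30.6, 306.7]
tcp_rot: [3.141, -0.002, 0.214]
contact_force: [5.1, 3.2, 1.5]
opening: 0.643
grasp_force: 64.0
```

Call:
apply_moves([
  {"claw": 1, "delta_pos": [-0.1, 0, 0], "yaw": 0},
  {"claw": 1, "delta_pos": [-0.05, 0, 0], "yaw": 0},
  {"claw": 1, "delta_pos": [0, 0, 0], "yaw": 0},
])

```text
clock: 9.52
eef_pos: [490.5, 30.4, 306.7]
tcp_rot: [3.141, -0.004, 0.214]
contact_force: [10.0, 3.6, -2.9]
opening: 0.64
grasp_force: 63.5
```

```bash
python3 m.py w4 0.214 501.1 32.8
```

```text
torque [ 0.717 -1.488  0.188] [ 3.141 -0.004  0.214]
body front x 28.902754109677282
bar 1247 [70.59614281 74.73379779 78.54984505]
body rect ((501.102294921875, 32.766746520996094), (58.60594177246094, 79.9287338256836), 11.668399810791016)
staple x,y 0 nan nan
  return _methods._mean(a, axis=axis, dtype=dtype,
  ret = ret.dtype.type(ret / rcount)
```

View pics/w4.png

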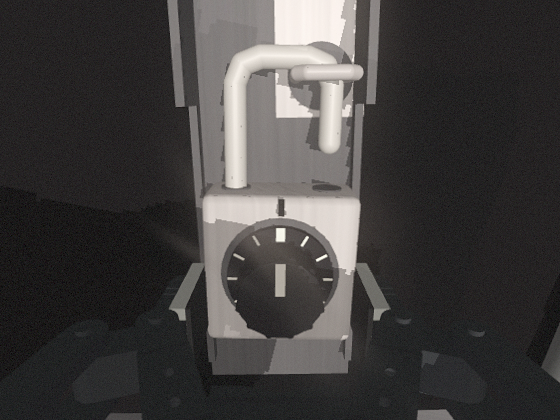

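The short leg's free end at (330,148) stands well clear of the body's front face at y≈185, and the crown is at x 74.7, so the shackle is fully open. I'll slide the lock forward about 33 mm.

Call:
apply_moves([
  {"claw": 1, "delta_pos": [0.4, 0, 0], "yaw": 0},
  {"claw": 1, "delta_pos": [0.5, 0, 0], "yaw": 0},
  {"claw": 1, "delta_pos": [0.5, 0, 0], "yaw": 0},
  {"claw": 1, "delta_pos": [0.5, 0, 0], "yaw": 0},
  {"claw": 1, "delta_pos": [0.5, 0, 0], "yaw": 0},
  {"claw": 1, "delta_pos": [0.5, 0, 0], "yaw": 0},
  {"claw": 1, "delta_pos": [0.4, 0, 0], "yaw": 0},
  {"claw": 1, "delta_pos": [0, 0, 0], "yaw": 0},
])

```text
clock: 10.58
eef_pos: [517.3, 36.4, 306.6]
tcp_rot: [-3.141, 0.013, 0.214]
contact_force: [-23.8, -4.3, 33.6]
opening: 0.636
grasp_force: 67.9
```

```bash
sed -i 's/^k=(z>145).*/k=(z>145.5)\&(z<155)\&(x>30.5)\&(x<80)\&(y<-12)\&(y>-24);print("staple",k.sum(),np.percentile(x[k],[5,50,95]))/' m.py; python3 m.py w5 0.214 533 39.4
```

```text
torque [-0.643  3.615 -0.08 ] [-3.141  0.013  0.214]
body front x 38.217609847698895
bar 1364 [45.22934578 66.46711061 70.43301732]
body rect ((534.3424072265625, 39.72472381591797), (77.1212158203125, 79.94329071044922), 12.298876762390137)
staple 544 [34.98695886 37.42449249 39.40060602]
```

View pics/w5.png

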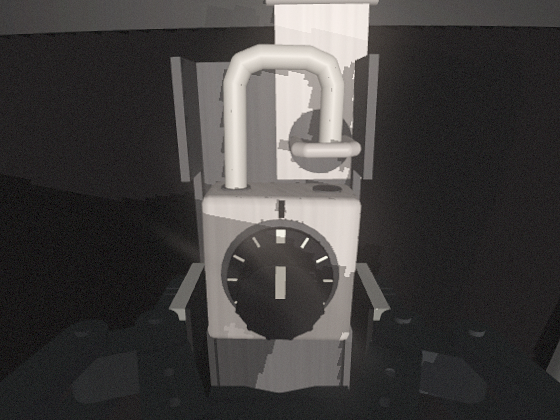

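The forward slide was blocked at about 27 mm (24 N back, 34 N up), with the staple at (325,149) about level with the tip. I'll check for tilt and obstacles from the depth data.

```bash
cat > p.py <<'E'
from h import *
import sys
f=load(sys.argv[1]);uv,P=cloud(f);c=np.array([float(sys.argv[2]),float(sys.argv[3])]);yaw=.214
ax=np.array([np.cos(yaw),np.sin(yaw)]);ay=np.array([-ax[1],ax[0]]);d=P[:,:2]-c;x=d@ax;y=d@ay;z=P[:,2]
for n,a,b in [('long leg',15,19),('short leg',-19,-15),('mid',-2,2),('y-24',-26,-22),('y+24',22,26),('left cheek',27,40),('right cheek',-40,-27)]:
    o=[]
    for X in range(-28,90,4):
        m=(y>a)&(y<b)&(x>=X)&(x<X+4)
        o.append(f'{X}:{np.percentile(z[m],90):.0f}' if m.sum()>3 else f'{X}:-')
    print(n,' '.join(o))
for s in (1,-1):
    m=(z>136)&(z<152)&(abs(y)>29)&(abs(y)<45)&(y*s>0)&(x>10);print('side',s,m.sum(),np.percentile(y[m],[2,50,98]).round(1),np.percentile(x[m],[2,98]).round(1)) if m.any() else 0
m=(z>149)&(z<153.5)&(abs(y)<27)&(x<26)&(x>-28)
A=np.c_[x[m],y[m],np.ones(m.sum())];print('plane',np.linalg.lstsq(A,z[m],rcond=None)[0])
E
for a in "w3 525.9 38.5" "w4 501.1 32.8" "w5 527.1 38.5"; do echo == $a; python3 p.py $a; done
```

```text
== w3 525.9 38.5
long leg -28:151 -24:152 -20:152 -16:152 -12:155 -8:155 -4:283 0:289 4:290 8:153 12:152 16:152 20:152 24:152 28:149 32:143 36:142 40:142 44:142 48:142 52:142 56:141 60:130 64:126 68:126 72:125 76:121 80:121 84:123 88:123
short leg -28:152 -24:152 -20:152 -16:152 -12:155 -8:155 -4:284 0:289 4:291 8:155 12:152 16:152 20:152 24:151 28:144 32:142 36:143 40:152 44:151 48:143 52:143 56:143 60:142 64:126 68:126 72:127 76:126 80:126 84:126 88:126
mid -28:152 -24:152 -20:- -16:171 -12:171 -8:171 -4:284 0:172 4:172 8:172 12:170 16:156 20:152 24:152 28:148 32:126 36:126 40:126 44:126 48:126 52:126 56:141 60:143 64:141 68:126 72:126 76:126 80:126 84:126 88:126
y-24 -28:152 -24:152 -20:152 -16:152 -12:152 -8:152 -4:152 0:288 4:289 8:152 12:152 16:152 20:152 24:151 28:138 32:126 36:133 40:151 44:151 48:140 52:128 56:126 60:126 64:126 68:126 72:126 76:126 80:126 84:127 88:126
y+24 -28:151 -24:152 -20:152 -16:152 -12:151 -8:151 -4:152 0:288 4:289 8:152 12:152 16:152 20:152 24:152 28:149 32:126 36:125 40:126 44:126 48:126 52:126 56:126 60:126 64:126 68:126 72:125 76:120 80:121 84:122
[... 3278 characters left out ...]
 28:126 32:126 36:126 40:126 44:126 48:126 52:126 56:126 60:126 64:126 68:126 72:122 76:121 80:121 84:123 88:123
left cheek -28:152 -24:172 -20:189 -16:190 -12:189 -8:176 -4:192 0:194 4:212 8:131 12:131 16:131 20:131 24:131 28:131 32:149 36:149 40:149 44:149 48:149 52:149 56:149 60:149 64:149 68:149 72:121 76:121 80:121 84:123 88:123
right cheek -28:157 -24:171 -20:189 -16:189 -12:178 -8:176 -4:192 0:194 4:212 8:150 12:150 16:150 20:150 24:136 28:131 32:149 36:149 40:150 44:149 48:149 52:149 56:149 60:149 64:149 68:149 72:148 76:126 80:126 84:126 88:126
side 1 2168 [30.4 31.2 33.8] [33.2 71.3]
side -1 923 [-31.5 -30.2 -29. ] [34.  72.2]
plane [-3.10429931e-03 -2.86457213e-03  1.51024896e+02]
```

The lock is level and nothing stands in front of the body. The block looks like floor friction jamming under the 34 N down-push, so I'll unload it by lifting slightly, within the 4 mm of play under the staple.

Call:
apply_moves([
  {"claw": 1, "delta_pos": [0, 0, -0.05], "yaw": 0},
  {"claw": 1, "delta_pos": [0, 0, -0.05], "yaw": 0},
  {"claw": 1, "delta_pos": [0, 0, -0.05], "yaw": 0},
  {"claw": 1, "delta_pos": [0, 0, 0], "yaw": 0},
])

```text
clock: 11.12
eef_pos: [519.4, 36.9, 306.8]
tcp_rot: [-3.141, 0.006, 0.214]
contact_force: [-5.0, -0.2, 3.2]
opening: 0.638
grasp_force: 64.2
```

Call:
apply_moves([
  {"claw": 1, "delta_pos": [0, 0, -0.05], "yaw": 0},
  {"claw": 1, "delta_pos": [0.15, 0, 0], "yaw": 0},
  {"claw": 1, "delta_pos": [0, 0, 0], "yaw": 0},
])

```text
clock: 11.5
eef_pos: [522.5, 37.6, 307.7]
tcp_rot: [-3.141, 0.002, 0.214]
contact_force: [-2.0, 1.7, -5.3]
opening: 0.639
grasp_force: 63.7
```

```bash
python3 m.py w6 0.214 530.5 39 | grep -v rect; python3 p.py w6 530.5 39 | egrep "short|mid|y-24|plane"
```

```text
torque [0.413 0.455 0.012] [-3.141e+00  2.000e-03  2.140e-01]
body front x 39.74710615349479
bar 1332 [41.79502152 76.15439623 80.15381037]
staple 536 [30.65504654 39.81477708 41.83232725]
short leg -28:152 -24:153 -20:153 -16:153 -12:153 -8:156 -4:156 0:210 4:222 8:222 12:153 16:153 20:152 24:152 28:151 32:127 36:151 40:151 44:143 48:143 52:143 56:143 60:143 64:143 68:143 72:143 76:142 80:126 84:126 88:129
mid -28:152 -24:- -20:- -16:- -12:172 -8:172 -4:172 0:217 4:172 8:172 12:172 16:167 20:156 24:153 28:152 32:126 36:126 40:126 44:126 48:126 52:126 56:126 60:126 64:126 68:126 72:142 76:143 80:140 84:126 88:128
y-24 -28:152 -24:153 -20:153 -16:153 -12:153 -8:153 -4:153 0:193 4:221 8:222 12:153 16:152 20:153 24:152 28:151 32:127 36:151 40:150 44:127 48:126 52:126 56:126 60:126 64:127 68:126 72:126 76:126 80:126 84:126 88:129
plane [-5.95251854e-03 -2.78839741e-03  1.51929359e+02]
```

Call:
apply_moves([
  {"claw": 1, "delta_pos": [0.12, 0, 0], "yaw": 0},
  {"claw": 1, "delta_pos": [0, 0, -0.3], "yaw": 0},
  {"claw": 1, "delta_pos": [0, 0, -0.4], "yaw": 0},
  {"claw": 1, "delta_pos": [0, 0, 0], "yaw": 0},
])

```text
clock: 12.05
eef_pos: [524.1, 37.9, 315.7]
tcp_rot: [-3.141, -0.001, 0.214]
contact_force: [-2.4, 4.7, -3.4]
opening: 0.637
grasp_force: 64.3
```

Call:
apply_moves([
  {"claw": 1, "delta_pos": [0, 0, -0.6], "yaw": 0},
  {"claw": 1, "delta_pos": [0, 0, -1.0], "yaw": 0},
  {"claw": 1, "delta_pos": [0, 0, -1.5], "yaw": 0},
  {"claw": 1, "delta_pos": [0, 0, -2], "yaw": 0},
  {"claw": 1, "delta_pos": [0, 0, -2], "yaw": 0},
  {"claw": 1, "delta_pos": [0, 0, -2], "yaw": 0},
  {"claw": 1, "delta_pos": [0, 0, -1.5], "yaw": 0},
  {"claw": 1, "delta_pos": [0, 0, -1], "yaw": 0},
])

```text
clock: 13.05
eef_pos: [524.1, 37.6, 432.7]
tcp_rot: [3.141, -0.002, 0.214]
contact_force: [0.1, -0.3, -4.0]
opening: 0.639
grasp_force: 64.6
```

Call:
apply_moves([
  {"claw": 1, "delta_pos": [0, 0, -0.5], "yaw": 0},
  {"claw": 1, "delta_pos": [0, 0, 0], "yaw": 0},
  {"claw": 1, "delta_pos": [0, 0, 0], "yaw": 0},
  {"claw": 1, "delta_pos": [0, 0, 0], "yaw": 0},
])

```text
clock: 13.55
eef_pos: [523.9, 37.8, 435.7]
tcp_rot: [-3.141, 0.001, 0.214]
contact_force: [0.4, -0.8, -3.8]
opening: 0.636
grasp_force: 64.6
```

```bash
python3 -c "
from h import *
s=r.sense();print(s['qvel'].round(4))
f=snap('wrist','w7');uv,P=cloud(f)
d=P[:,:2]-[534,40];ax=np.array([np.cos(.214),np.sin(.214)]);x=d@ax;y=d@[-ax[1],ax[0]];z=P[:,2]
m=(z>266)&(z<277)&(abs(y)<26)&(abs(x)<28);print('plane',m.sum(),np.linalg.lstsq(np.c_[x[m],y[m],np.ones(m.sum())],z[m],rcond=None)[0])
"
```

```text
[ 0.0001 -0.0015 -0.003   0.0003 -0.0003 -0.0006]
plane 47 [-3.11692855e+00  8.52475797e-02  3.63295932e+02]
```

View pics/w7.png

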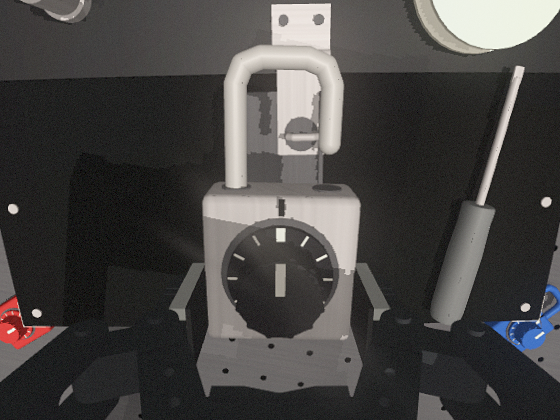

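The lock is held level and about 129 mm up. The shackle is still fully open, with its tip at (330,150), and the staple and bystanders are left below. I'll hand it in.

```bash
python3 -c "
from rig import r
print(r.sign_off())"
```

```text
the job is handed in; nothing more can be done
None
```

I unlocked the padlock, pulled its shackle fully open and lifted it off the staple. I handed the job in with the gripper holding it up, level, dial up, about 129 mm above where it lay; no verdict came back at hand-in.

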